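Slide the tasting board past its spring stop

TASK

With the closed fingertips, press the long brass pad of the spring stop all the way down behind the tasting board and, keeping it held down, push the board along its track over the two brass lugs. Push on until the board is wholly past the lugs at the far end of the track, then let go and back away, so that the lugs spring up behind the board and lock it there. Only press and push: do not lift or tip the board off its track, and leave the jar, gift box and cup standing where they are.

Things in the scene. Friction and masses are not known exactly. Their poses are not given: they have to be found in the camera images.
- track: Fixed aluminium slide track, 146 mm wide (x), y = -185 to +130 mm, side walls 48 mm high. Origin: on the counter, centre line, at the rear faces of the brass lugs. +y: the way the board must go; z up. Ledges, tops at z = 30 mm, carry the board between the walls (1.5 mm play each side), inner edges at x = +-50 mm. Rear end open; far end closed by a wall, inner face at y = +110 mm.
- stop (a joint): Brass spring stop (plunger), one rigid T-shaped part (pad and two lugs) that moves straight down in the track: m pressed down, 0 = sprung up, 0.016 = fully down. About 1 N at the top to 3 N fully down; springs back up when let go. Up, its lugs block the board; pressed more than about 12 mm they pass clear under it (fully down: 5 mm clear).
- stop_pad (a point): Middle of the top of the stop's flat press pad; moves with it, axes as the track's. Pad: 44 mm wide on the centre line, y = -175 to +30 mm in the track (this point: -72.5), top at z = 27 mm up, 11 mm fully down. It runs under the board and shows behind it. Closed fingers can press it anywhere and slide along it, between the lugs, to y = +30 mm.
- stop_lugs (a point): Midway between the stop's two upright brass lugs, at their rear faces (y = 0 in the track), level with their tops (z = 41 mm up, 25 mm fully down); moves with the stop. Each lug is 14 mm wide and 12 mm long (y = 0 to 12 mm), at x = -46 to -32 and +32 to +46 mm; 64 mm gap between them.
- board: Loose wooden tasting board with glued-down chocolate bark, rigid, 120 mm wide (x), 90 mm long (y), 14 mm thick, 34 mm high with bark, about 0.9 kg. Origin: centre of its underside; axes as the track's. Starts on the ledges, front edge (y = +45) 8 to 35 mm short of the lugs. Past the lugs once its origin is beyond y = +57 mm in the track; meets the end wall at +65 mm.
- board_back (a point): Centre of the board's rear edge face (45 mm behind its origin, 7 mm above the underside): the face to push. No bark within 10 mm of it.
- jar: Bystander: amber glass jar with copper lid, 64 mm across, 90 mm high, loose; origin at the centre of its underside. It stands beside the track.
- gift_box: Bystander: red gift box with white ribbon, 60 x 60 x 55 mm, loose; origin at the centre of its underside.
- cup: Bystander: white ceramic cup, 68 mm across, 75 mm high, loose; origin at the centre of its underside.
Things that resemble listed ones, but are neither listed nor needed, are in the scene too. Of the things like the board, leave any that is orange, purple or turquoise; of the rest the smaller one is meant.

How it is judged:
On the way, in this order (a step that is already met when the one before it is completed fails the run):
1. the stop is pressed down by the robot, more than 12.2 mm, with the board still short of the lugs (value of joint stop above 0.0122 m and y of board in the frame of track below -0.045 m), for 0.1 s.
2. the board passes over the lugs while the stop is held down (more than 12.2 mm, deeper than the board alone holds it) (value of joint stop above 0.0122 m and y of board in the frame of track between -0.025 and 0.05 m), for 0.1 s.
At the end, for the whole second after the job is handed in: The board lies on its ledges (within 3 mm in height), at rest, wholly past the lugs (origin more than 56.5 mm along the track), and the stop has sprung up behind it (less than 2 mm down). Jar, gift box and cup stand where they were (within 20 mm) (y of board in the frame of track between 0.0565 and 0.068 m and x of board in the frame of track between -0.005 and 0.005 m and z of board in the frame of track between 0.027 and 0.033 m and value of joint stop below 0.002 m and linear speed of board below 0.01 m/s); the robot touches nothing.
It fails at once if the board is lifted more than 10 mm off its ledges (z of board in the frame of track above 0.04 m).
It fails at once if the board is tipped by more than 0.15 rad (angle between board's own z axis and vertical above 0.15 rad).
It fails at once if the jar is moved more than 20 mm or tipped (distance of jar from where it was at the start of the episode above 0.02 m or angle between jar's own z axis and vertical above 0.2 rad).
It fails at once if the gift box is moved more than 20 mm or tipped (distance of gift_box from where it was at the start of the episode above 0.02 m or angle between gift_box's own z axis and vertical above 0.2 rad).
It fails at once if the cup is moved more than 20 mm or tipped (distance of cup from where it was at the start of the episode above 0.02 m or angle between cup's own z axis and vertical above 0.2 rad).
It also fails if it takes over 35 s, if anything falls off the work surface, if the arm or the gripper's body presses on something with over 40 N, if the wrist force passes 120 N, or if a joint passes its speed limit or range.

ROBOT

A 6-joint arm with a two-finger parallel gripper is mounted at the origin on the work surface. World frame = base frame: x ahead of the robot, y to its left, z up, the work surface at z = 0. Lengths are in m, angles in rad, forces in N, time in s.
With the tool pointing down it reaches from about 0.375 to 0.925 m from the base axis. Payload 5.7 kg.
Tool frame: the origin (TCP) lies midway between the tips of the shut fingers; the grasp point (between the pads) lies 19 mm behind it; z points along the fingers, y is the line along which they close (so a half turn about z gives the same grasp; the last joint's range is limited). The gripper opens to 88 mm and grips with 3 to 60 N. Pads are 20 mm wide; open, the fingers measure 115 mm over their backs; the gripper's body (75 mm by 178 mm) begins 61 mm behind the grasp point.
Start: joints at [-1.329, 0.359, 1.51, -0, 1.272, -0.115], TCP at [0.21, -0.562, 0.223] pointing down, gripper open.
Joint ranges: [-2.97, 2.97], [-1.01, 2.36], [0.21, 2.38], [-0.96, 4.11], [0.2, 2.71], [-2.98, 2.98]. Speed limits (rad/s): [2.39, 2.39, 3.14, 3.14, 3.14, 3.14].

INTERFACE

Orientations are given as a 3x3 rotation matrix whose columns are the frame's x, y, z axes.
In Python, from workcell import env gives the robot as it stands.
- The arm moves only by the tool apply_moves, never from a script. Its argument "deltas" is a list of rows, each an object with "hand": the finger opening in mm, from 0 to 87.8; "translation": the shift along the tool's x, y, z in mm, a list of three; "rotation": the turn, a rotation vector about the tool's x, y, z in degrees, a list of three. In form: [{"hand": hand, "translation": [x, y, z], "rotation": [ax, ay, az]}, ...]. A call has 1 to 8 rows; each row is the pose to reach, as a shift and turn from the pose commanded when the call began, along the tool's axes at that moment; what a row does not reach only later rows make up. A row lasts 1/12 s, in which the tool goes at most 41.7 mm and 7.16 degrees, less where a joint would pass 70% of its speed; a pose out of reach is approached as far as the arm can. A call with a gripper value outside its range is refused whole. The fingers move at their own pace and stop on an object; the grip force is fixed at half the most. Time passes only in rows, so rows that repeat a pose let the fingers close. It gives the time, the measured TCP pose, the force, the opening and the grip force at its end, in the units of the state.
- env.get_state(): the state, without advancing time (a new reading comes with each control period).
- env.snapshot(name): name is "scene" or "top"; returns the picture (480x640x3 uint8, red, green, blue); there is no depth.
- env.calibration(name): a dict with "fx", "fy", "cx", "cy" (pixels), "xyz" and "attitude" of the camera in the world. Camera axes: x right, y down, z forward; pixel columns grow to the right and rows downward; lengths in m; the calibration is good to about 2 mm. A picture is of the moment at which its call begins. calibration takes no time and is no camera call.
- env.hand_in(): hands the job in; it is judged then, once.
The state is a dict: "clock": time; "qpos": joint angles; "qvel": joint speeds; "tau": joint torques, N m; "position": TCP position; "ee_rot": TCP orientation; "ft_force": force on the tool from outside, world axes, zero at the start; "moment": the same for the moment, N m; "opening": finger opening in m; "grip_force": force on a finger pad.
Only numpy, scipy, OpenCV 4.12 (cv2) and the standard library are available. Lean on these libraries where they do the work, as an engineer would, in place of code of your own. Each camera call takes 0.05 s, during which the arm holds its last target. There are 200 camera calls.

## Working session

There is one attempt and no reset: what is moved stays moved. The work goes in short steps, Python scripts to look and compute and a tool call to move; the robot and the scene stay as the last step left them, time stands still between calls to the robot, and variables do not carry over. Pictures are saved under pics/ and viewed, at most 10 in all, crops included, and the job is handed in when it is done.

Besides the shell and the picture viewer there is one more tool, called after "Call:" by a JSON object that holds its "op" and its "data". apply_moves: Moves the arm, as the interface text tells. Its arguments: {"type":"object","properties":{"deltas":{"type":"array"}},"required":["deltas"]}

```bash
mkdir -p pics
python3 - <<'E'
from workcell import env
import cv2
for n in("scene","top"):
    cv2.imwrite(f"pics/{n}0.png",env.snapshot(n)[:,:,::-1]); print(env.calibration(n))
s=env.get_state();print(s["clock"],s["position"],s["ee_rot"],s["opening"])
E
```

```text
{'fx': 609.1636666345421, 'fy': 609.1636666345421, 'cx': 313.9282795244491, 'cy': 236.3229831355205, 'xyz': array([ 0.98247847, -0.31899661,  0.96016287]), 'attitude': array([[ 0.6497327 ,  0.62944253, -0.42620362],
       [ 0.76015399, -0.54068888,  0.36030743],
       [-0.00365074, -0.5580839 , -0.82977649]])}
{'fx': 510.3364954853333, 'fy': 510.3364954853333, 'cx': 322.8116425227906, 'cy': 244.21334643471013, 'xyz': array([0.464869  , 0.08813866, 1.05858959]), 'attitude': array([[-2.02456326e-03, -9.99011907e-01,  4.43971865e-02],
       [-9.99688894e-01,  9.18226658e-04, -2.49253191e-02],
       [ 2.48599239e-02, -4.44338372e-02, -9.98702968e-01]])}
0.1 [ 0.20942037 -0.56159798  0.22188825] [[ 9.37001179e-01  3.49325956e-01 -4.08012155e-04]
 [ 3.49326143e-01 -9.36999769e-01  1.63655888e-03]
 [ 1.89385199e-04 -1.67598691e-03 -9.99998578e-01]] 0.08839632770306088
```

View pics/scene0.png

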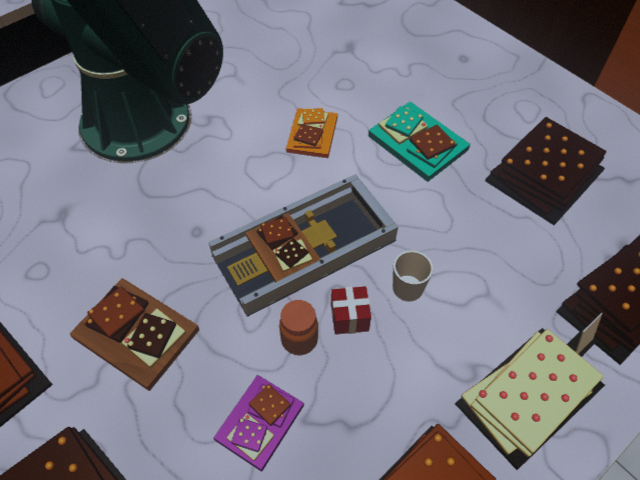

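View pics/top0.png

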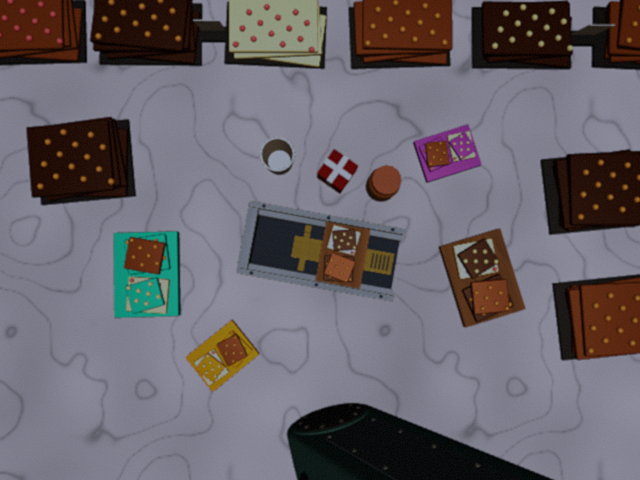

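The pictures show the track near the middle: top view about (240-408, 200-300), closed end at left, pad and slots at right (380, 262), board at (340, 254). The jar is at (384, 182), box at (338, 170), cup at (277, 156). I'll zoom in for precise corners.

Run:
```python
import cv2
i=cv2.imread("pics/top0.png")[192:308,230:420]
cv2.imwrite("pics/c0.png",cv2.resize(i,None,fx=4,fy=4,interpolation=cv2.INTER_CUBIC))
```

```text
(no output)
```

View pics/c0.png

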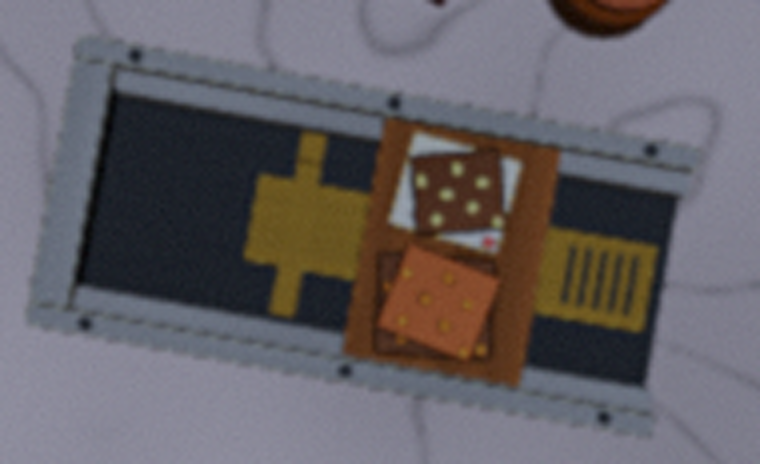

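```bash
cat > h.py <<'E'
import numpy as np
from scipy.optimize import least_squares
from workcell import env
def proj(c,P):
    q=(P-c["xyz"])@c["attitude"]; return q[:,:2]/q[:,2:]*[c["fx"],c["fy"]]+[c["cx"],c["cy"]]
def T(p,L):
    c,s=np.cos(p[2]),np.sin(p[2]); return np.c_[p[0]+c*L[:,0]-s*L[:,1],p[1]+s*L[:,0]+c*L[:,1],L[:,2]]
E
python3 - <<'E'
from h import *
c=env.calibration("top")
m=np.array([[73,130,48],[-73,130,48],[73,-185,48],[-73,-185,48],[22,-175,27],[-22,-175,27],[22,30,27],[-22,30,27],[46,0,41],[-46,0,41]])/1e3
u=np.array([[78,38],[28,322],[698,150],[652,435],[658,243],[643,332],[258,175],[245,262],[326,133],[295,316]])/4-.375+[230,192]
r=least_squares(lambda p:(proj(c,T(p,m))-u).ravel(),[.46,.1,-.17],loss="soft_l1");t=r.x
print("track",t,np.round(r.fun.reshape(-1,2),1).tolist())
b=np.array([[60,45,44],[-60,45,44],[-60,-45,44],[60,-45,44]])/1e3
ub=np.array([[385,118],[345,355],[518,386],[560,150]])/4-.375+[230,192]
r=least_squares(lambda p:(proj(c,T(t,b+[0,p[0],0]))-ub).ravel(),[-.06]);print("board y",r.x,np.round(r.fun,1))
# scene-camera check of pad & track
cs=env.calibration("scene");print("scene px of corners",proj(cs,T(t,m)).round().tolist())
s=env.get_state();R=s["ee_rot"];p=s["position"]
d=T(t,np.array([[0,-.15,.06]]))[0];print("target",d,"delta tool mm",(R.T@(d-p)*1e3).round(1))
# want tool y = -track y, z down
a=t[2];ty=np.array([np.sin(a),-np.cos(a),0]);cur=np.arctan2(R[1,1],R[0,1]);print("world yaw deg",np.degrees(np.arctan2(ty[1],ty[0])-cur))
E
```

```text
track [ 0.5021698   0.09393066 -0.17680988] [[-0.1, -0.7], [-1.0, 0.9], [0.9, -0.9], [0.1, 0.3], [-0.1, 0.5], [0.1, -0.4], [0.4, -0.2], [-0.2, -0.5], [0.1, 0.7], [-0.2, 0.3]]
board y [-0.07176924] [-0.2 -0.2 -0.7 -0.1  0.7  0.   0.4 -0.3]
scene px of corners [[398.0, 226.0], [355.0, 173.0], [244.0, 304.0], [207.0, 241.0], [237.0, 285.0], [226.0, 266.0], [337.0, 235.0], [325.0, 219.0], [330.0, 248.0], [304.0, 212.0]]
target [ 0.47578629 -0.05373081  0.06      ] delta tool mm [ 427.  -382.6  162.6]
world yaw deg -30.5765830246097
```

Call:
{"op": "apply_moves", "data": {"deltas": [{"hand":0,"translation":[30,-27,0],"rotation":[0,0,4]},{"hand":0,"translation":[60,-54,0],"rotation":[0,0,8]},{"hand":0,"translation":[90,-81,10],"rotation":[0,0,12]},{"hand":0,"translation":[120,-108,20],"rotation":[0,0,16]},{"hand":0,"translation":[150,-134,30],"rotation":[0,0,20]},{"hand":0,"translation":[180,-161,40],"rotation":[0,0,24]},{"hand":0,"translation":[205,-184,50],"rotation":[0,0,28]},{"hand":0,"translation":[225,-202,60],"rotation":[0,0,30.6]}]}}

```text
clock: 0.77
position: [0.35, -0.2913, 0.162]
ee_rot: [[0.984, -0.179, -0.0], [-0.179, -0.984, 0.001], [-0.001, -0.001, -1.0]]
ft_force: [-0.3, -0.3, -0.7]
opening: 0.0379
grip_force: 0.0
```

```bash
cat >> h.py <<'E'
t=np.array([0.5021698,0.09393066,-0.17680988])
def rep(y,z,x=0):
    s=env.get_state();R=s["ee_rot"];p=s["position"];d=T(t,np.array([[x,y,z]]))[0]
    q=p-[t[0],t[1],0];c,n=np.cos(t[2]),np.sin(t[2])
    a=t[2];yaw=np.degrees(np.arctan2(-np.cos(a),np.sin(a))-np.arctan2(R[1,1],R[0,1]))
    print(s["clock"],"in track",np.round([c*q[0]+n*q[1],-n*q[0]+c*q[1],q[2]],4),"delta",(R.T@(d-p)*1e3).round(1),"toolrot z",-round(yaw,2),"tilt",R[:2,2].round(4),"F",s["ft_force"].round(1),"open",s["opening"].round(4),"qv",np.abs(s["qvel"]).max().round(3))
E
python3 -c "
from h import *
rep(-.146,.08)"
```

```text
Traceback (most recent call last):
  File "h.py", line 13, in rep
    print(s["clock"],"in track",np.round([c*q[0]+n*q[1],-n*q[0]+c*q[1],q[2]],4),"delta",(R.T@(d-p)*1e3).round(1),"toolrot z",-round(yaw,2),"tilt",R[:2,2].round(4),"F",s["ft_force"].round(1),"open",s["opening"].round(4),"qv",np.abs(s["qvel"]).max().round(3))
                                                                                                                                                                                                     ^^^^^^^^^^^^^^^^^^
AttributeError: 'float' object has no attribute 'round'
```

```bash
sed -i 's/s\["opening"\].round(4)/round(s["opening"],4)/' h.py
python3 -c "
from h import *
rep(-.146,.08)"
```

```text
0.7667 in track [-0.082 -0.406  0.162] delta [  81.2 -260.2   82.3] toolrot z -0.19 tilt [-0.0005  0.0013] F [-0.3 -0.3 -0.7] open 0.0379 qv 1.14
```

Call:
{"op": "apply_moves", "data": {"deltas": [{"hand":0,"translation":[10,-33,10],"rotation":[0,0,0]},{"hand":0,"translation":[20,-66,20],"rotation":[0,0,0]},{"hand":0,"translation":[30,-99,30],"rotation":[0,0,0]},{"hand":0,"translation":[40,-132,40],"rotation":[0,0,0]},{"hand":0,"translation":[50,-165,50],"rotation":[0,0,0]},{"hand":0,"translation":[60,-195,60],"rotation":[0,0,0]},{"hand":0,"translation":[66,-215,70],"rotation":[0,0,0]},{"hand":0,"translation":[70,-230,75],"rotation":[0,0,0]}]}}

```text
clock: 1.43
position: [0.4594, -0.078, 0.0865]
ee_rot: [[0.985, -0.175, -0.001], [-0.175, -0.985, 0.001], [-0.002, -0.001, -1.0]]
ft_force: [-0.2, -0.6, 0.2]
opening: 0.0004
grip_force: 0.0
```

Call:
{"op": "apply_moves", "data": {"deltas": [{"hand":0,"translation":[0,0,0],"rotation":[0,0,0]},{"hand":0,"translation":[0,0,0],"rotation":[0,0,0]},{"hand":0,"translation":[0,0,0],"rotation":[0,0,0]}]}}

```text
clock: 1.68
position: [0.4591, -0.0807, 0.0877]
ee_rot: [[0.984, -0.176, -0.0], [-0.176, -0.984, -0.0], [-0.0, 0.0, -1.0]]
ft_force: [-0.8, -0.5, -0.6]
opening: 0.0004
grip_force: 0.0
```

```bash
python3 -c "
from h import *
rep(-.146,.04)
import cv2
cv2.imwrite('pics/s1.png',cv2.resize(env.snapshot('scene')[130:350,180:440,::-1],None,fx=2.5,fy=2.5))"
```

```text
1.6833 in track [-0.0117 -0.1794  0.0877] delta [ 11.7 -33.5  47.7] toolrot z -0.0 tilt [-0.0003 -0.0001] F [-0.8 -0.5 -0.6] open 0.0004 qv 0.019
```

View pics/s1.png

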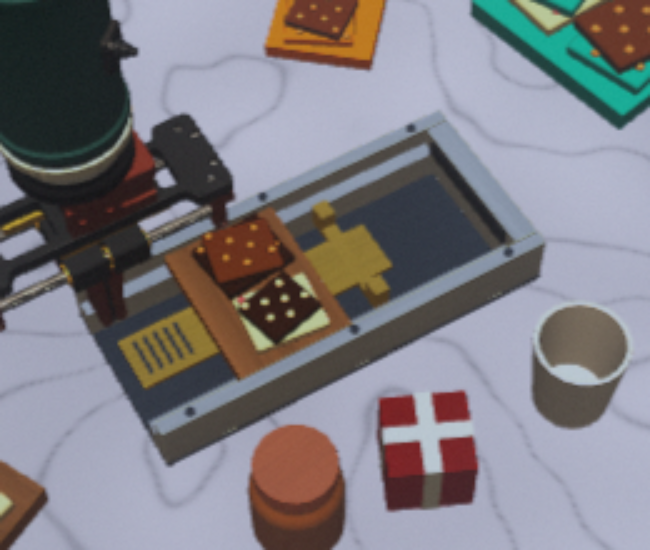

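The fingers are shut above the rear of the track (about (115, 315) in the crop). The board and stop haven't moved. I'll go over the pad next.

Call:
{"op": "apply_moves", "data": {"deltas": [{"hand":0,"translation":[6,-17,0],"rotation":[0,0,0]},{"hand":0,"translation":[11.7,-33.5,0],"rotation":[0,0,0]},{"hand":0,"translation":[11.7,-33.5,15],"rotation":[0,0,0]},{"hand":0,"translation":[11.7,-33.5,30],"rotation":[0,0,0]},{"hand":0,"translation":[11.7,-33.5,42],"rotation":[0,0,0]},{"hand":0,"translation":[11.7,-33.5,47],"rotation":[0,0,0]},{"hand":0,"translation":[11.7,-33.5,47],"rotation":[0,0,0]},{"hand":0,"translation":[11.7,-33.5,47],"rotation":[0,0,0]}]}}

```text
clock: 2.4
position: [0.4767, -0.05, 0.041]
ee_rot: [[0.984, -0.177, -0.0], [-0.177, -0.984, 0.0], [-0.0, -0.0, -1.0]]
ft_force: [-0.5, 0.1, 1.0]
opening: 0.0004
grip_force: 0.0
```

```bash
python3 -c "
from h import *
rep(-.146,.0115)
p=env.get_state()['position'];c=env.calibration('scene');print((proj(c,p[None])-[180,130])*2.5)
import cv2
cv2.imwrite('pics/s2.png',cv2.resize(env.snapshot('scene')[130:350,180:440,::-1],None,fx=2.5,fy=2.5))"
```

```text
2.4 in track [ 0.0002 -0.1462  0.041 ] delta [-0.2 -0.2 29.5] toolrot z -0.09 tilt [-0.      0.0001] F [-0.5  0.1  1. ] open 0.0004 qv 0.012
[[163.68807173 335.47526091]]
```

View pics/s2.png

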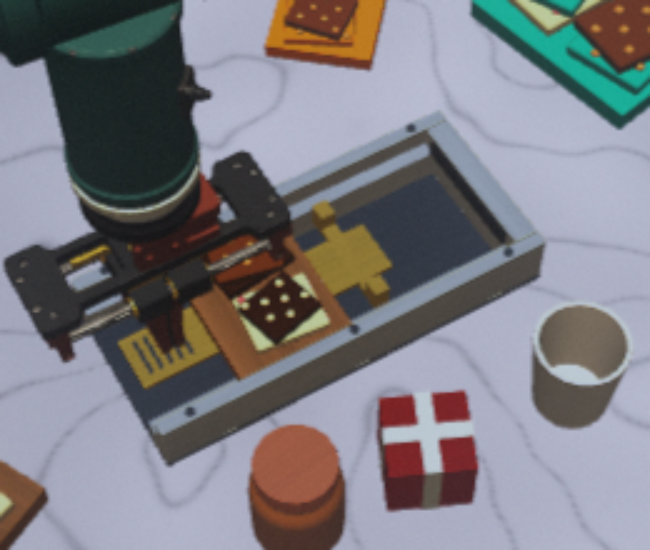

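The finger tips are at about (170, 345), over the pad, with a gap to the board's rear edge. Press down.

Call:
{"op": "apply_moves", "data": {"deltas": [{"hand":0,"translation":[0,0,8],"rotation":[0,0,0]},{"hand":0,"translation":[0,0,16],"rotation":[0,0,0]},{"hand":0,"translation":[0,0,22],"rotation":[0,0,0]},{"hand":0,"translation":[0,0,26],"rotation":[0,0,0]},{"hand":0,"translation":[0,0,29],"rotation":[0,0,0]},{"hand":0,"translation":[0,0,29],"rotation":[0,0,0]},{"hand":0,"translation":[0,0,29],"rotation":[0,0,0]}]}}

```text
clock: 3.03
position: [0.4774, -0.0496, 0.0116]
ee_rot: [[0.984, -0.176, 0.001], [-0.176, -0.984, -0.0], [0.001, 0.0, -1.0]]
ft_force: [1.5, -1.2, 2.7]
opening: 0.0006
grip_force: 1.5
```

```bash
python3 -c "
from h import *
rep(-.146,.0115)"
```

```text
3.0333 in track [ 0.0009 -0.1456  0.0116] delta [-0.9  0.4  0.1] toolrot z -0.01 tilt [ 0.0009 -0.0003] F [ 1.5 -1.2  2.7] open 0.0006 qv 0.005
```

Call:
{"op": "apply_moves", "data": {"deltas": [{"hand":0,"translation":[-0.5,-5,0.5],"rotation":[0,0,0]},{"hand":0,"translation":[-1,-12,0.5],"rotation":[0,0,0]},{"hand":0,"translation":[-1,-20,0.5],"rotation":[0,0,0]},{"hand":0,"translation":[-1,-28,0.5],"rotation":[0,0,0]},{"hand":0,"translation":[-1,-36,0.5],"rotation":[0,0,0]},{"hand":0,"translation":[-1,-44,0.5],"rotation":[0,0,0]},{"hand":0,"translation":[-1,-52,0.5],"rotation":[0,0,0]},{"hand":0,"translation":[-1,-60,0.5],"rotation":[0,0,0]}]}}

```text
clock: 3.7
position: [0.4855, 0.0096, 0.0113]
ee_rot: [[0.985, -0.175, -0.001], [-0.175, -0.985, -0.001], [-0.001, 0.002, -1.0]]
ft_force: [-2.0, -8.5, 5.9]
opening: 0.0007
grip_force: 5.4
```

```bash
python3 -c "
from h import *
rep(0,.0115)
import cv2
cv2.imwrite('pics/s3.png',cv2.resize(env.snapshot('scene')[130:350,180:440,::-1],None,fx=2.5,fy=2.5))"
```

```text
3.7 in track [-0.0016 -0.0859  0.0113] delta [  1.7 -85.9  -0.4] toolrot z 0.05 tilt [-0.0015 -0.0015] F [-2.  -8.5  5.9] open 0.0007 qv 0.2
```

View pics/s3.png

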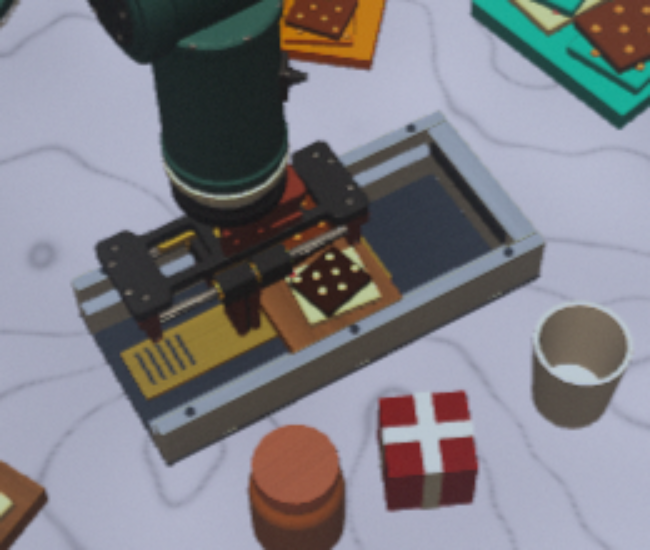

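The board is flat, its front now over the held-down lugs (near corner at (400, 290)). I'll push on.

Call:
{"op": "apply_moves", "data": {"deltas": [{"hand":0,"translation":[1,-8,0],"rotation":[0,0,0]},{"hand":0,"translation":[1,-17,0],"rotation":[0,0,0]},{"hand":0,"translation":[1,-26,0],"rotation":[0,0,0]},{"hand":0,"translation":[1,-35,0],"rotation":[0,0,0]},{"hand":0,"translation":[1,-44,0],"rotation":[0,0,0]},{"hand":0,"translation":[1,-53,0],"rotation":[0,0,0]},{"hand":0,"translation":[1,-62,0],"rotation":[0,0,0]},{"hand":0,"translation":[1,-70,0],"rotation":[0,0,0]}]}}

```text
clock: 4.42
position: [0.4981, 0.0781, 0.0113]
ee_rot: [[0.985, -0.175, -0.003], [-0.175, -0.985, -0.002], [-0.002, 0.002, -1.0]]
ft_force: [-1.1, -10.3, 8.3]
opening: 0.0006
grip_force: 6.3
```

```bash
python3 -c "
from h import *
rep(0,.0115)
for by in (.04,.045,.05,.055,.06): print(by,((proj(env.calibration('scene'),T(t,np.array([[.06,by+.045,.044],[.06,by-.045,.044]])))-[180,130])*2.5).round().tolist())
import cv2
cv2.imwrite('pics/s4.png',cv2.resize(env.snapshot('scene')[130:350,180:440,::-1],None,fx=2.5,fy=2.5))"
```

```text
4.4167 in track [-0.0012 -0.0163  0.0113] delta [  1.2 -16.3  -0.3] toolrot z 0.06 tilt [-0.0026 -0.002 ] F [ -1.1 -10.3   8.3] open 0.0006 qv 0.185
0.04 [[484.0, 256.0], [379.0, 309.0]]
0.045 [[490.0, 253.0], [385.0, 306.0]]
0.05 [[496.0, 250.0], [391.0, 303.0]]
0.055 [[501.0, 247.0], [397.0, 300.0]]
0.06 [[507.0, 244.0], [403.0, 297.0]]
```

View pics/s4.png

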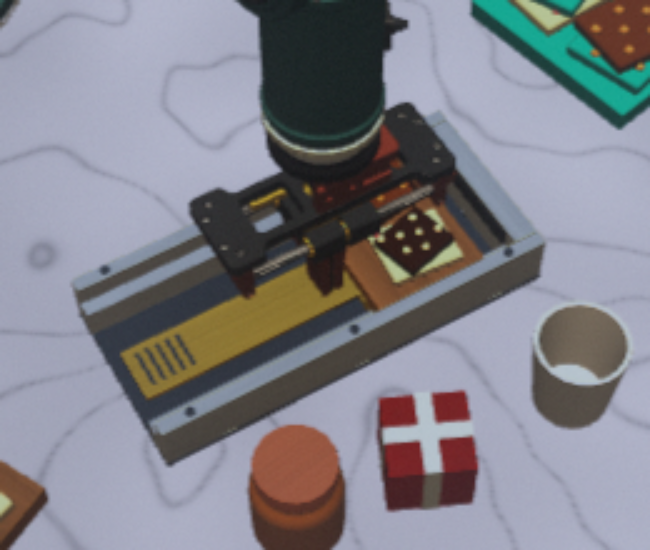

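The board's near corners at (484, 255) and (378, 310) put its origin at about +40 mm. It needs about 21 mm more.

Call:
{"op": "apply_moves", "data": {"deltas": [{"hand":0,"translation":[0.5,-6,0],"rotation":[0,0,0]},{"hand":0,"translation":[1,-11,0],"rotation":[0,0,0]},{"hand":0,"translation":[1,-16,0],"rotation":[0,0,0]},{"hand":0,"translation":[1,-20,0],"rotation":[0,0,0]},{"hand":0,"translation":[1,-20,0],"rotation":[0,0,0]},{"hand":0,"translation":[1,-20,0],"rotation":[0,0,0]}]}}

```text
clock: 4.97
position: [0.5024, 0.0979, 0.0113]
ee_rot: [[0.985, -0.175, -0.003], [-0.175, -0.985, -0.001], [-0.002, 0.002, -1.0]]
ft_force: [-2.1, -4.0, 8.4]
opening: 0.0006
grip_force: 4.7
```

```bash
python3 -c "
from h import *
rep(0,.0115)
import cv2
cv2.imwrite('pics/s5.png',cv2.resize(env.snapshot('scene')[195:285,290:410,::-1],None,fx=6,fy=6,interpolation=cv2.INTER_CUBIC))
for by in (.056,.059,.062,.065): print(by,((proj(env.calibration('scene'),T(t,np.array([[.06,by+.045,.044],[.06,by-.045,.044],[.06,by-.045,.03]])))-[290,195])*6).round().tolist())
"
```

```text
4.9667 in track [-0.0004  0.004   0.0113] delta [ 0.4  4.  -0.2] toolrot z 0.04 tilt [-0.0027 -0.0011] F [-2.1 -4.   8.4] open 0.0006 qv 0.005
0.056 [[546.0, 202.0], [295.0, 328.0], [293.0, 354.0]]
0.059 [[554.0, 198.0], [303.0, 324.0], [302.0, 349.0]]
0.062 [[563.0, 194.0], [312.0, 320.0], [310.0, 345.0]]
0.065 [[571.0, 190.0], [320.0, 316.0], [319.0, 341.0]]
```

View pics/s5.png

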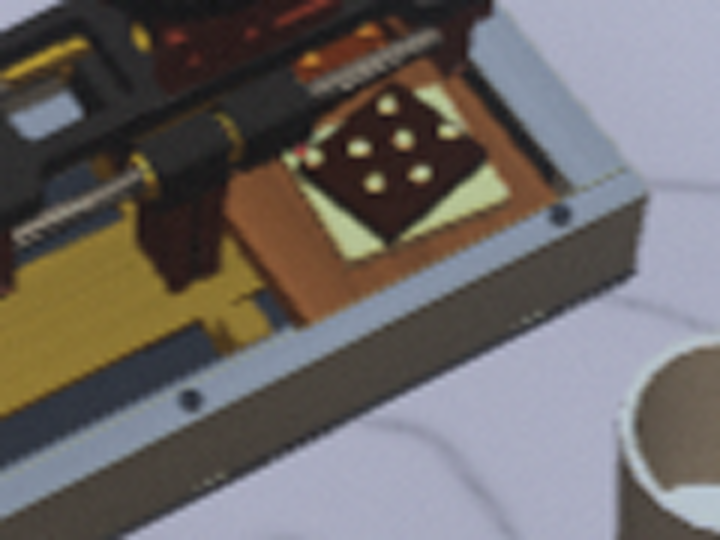

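The near lug (240, 325) shows clear behind the board's rear edge. The rear corner at (303, 326) puts the origin at about +59 to 60 mm. I'll add 2 mm for margin, then back off and lift.

Call:
{"op": "apply_moves", "data": {"deltas": [{"hand":0,"translation":[0,-2.5,0],"rotation":[0,0,0]},{"hand":0,"translation":[0,-2.5,0],"rotation":[0,0,0]},{"hand":0,"translation":[0,-2.5,0],"rotation":[0,0,0]},{"hand":0,"translation":[0,3,0],"rotation":[0,0,0]},{"hand":0,"translation":[0,9,0],"rotation":[0,0,0]},{"hand":0,"translation":[0,15,-5],"rotation":[0,0,0]},{"hand":0,"translation":[0,18,-14],"rotation":[0,0,0]},{"hand":0,"translation":[0,20,-28],"rotation":[0,0,0]}]}}

```text
clock: 5.68
position: [0.4988, 0.078, 0.0389]
ee_rot: [[0.984, -0.177, -0.004], [-0.177, -0.984, -0.0], [-0.004, 0.001, -1.0]]
ft_force: [-0.0, 0.4, 0.7]
opening: 0.0007
grip_force: 0.0
```

Call:
{"op": "apply_moves", "data": {"deltas": [{"hand":0,"translation":[0,0,-30],"rotation":[0,0,0]},{"hand":0,"translation":[0,20,-65],"rotation":[0,0,0]},{"hand":0,"translation":[0,50,-90],"rotation":[0,0,0]},{"hand":0,"translation":[0,80,-110],"rotation":[0,0,0]},{"hand":0,"translation":[0,110,-120],"rotation":[0,0,0]},{"hand":0,"translation":[0,135,-120],"rotation":[0,0,0]},{"hand":0,"translation":[0,150,-120],"rotation":[0,0,0]},{"hand":0,"translation":[0,150,-120],"rotation":[0,0,0]}]}}

```text
clock: 6.35
position: [0.4732, -0.0717, 0.1599]
ee_rot: [[0.984, -0.179, -0.0], [-0.179, -0.984, -0.001], [-0.0, 0.001, -1.0]]
ft_force: [-0.6, -0.1, 0.5]
opening: 0.0005
grip_force: 0.0
```

```bash
python3 -c "
from h import *
rep(0,.0115)
import cv2
cv2.imwrite('pics/s6.png',cv2.resize(env.snapshot('scene')[150:310,200:430,::-1],None,fx=3.4,fy=3.4,interpolation=cv2.INTER_CUBIC))
for by in (.056,.059,.062,.065): print(by,((proj(env.calibration('scene'),T(t,np.array([[.06,by+.045,.044],[.06,by-.045,.044],[-.06,by-.045,.044]])))-[200,150])*3.4).round().tolist())
"
```

```text
6.35 in track [ 0.0006 -0.1682  0.1599] delta [  -1.2 -168.3  148.2] toolrot z -0.19 tilt [-0.0002 -0.0011] F [-0.6 -0.1  0.5] open 0.0005 qv 0.056
0.056 [[616.0, 267.0], [473.0, 339.0], [359.0, 182.0]]
0.059 [[620.0, 265.0], [478.0, 337.0], [364.0, 180.0]]
0.062 [[625.0, 263.0], [483.0, 334.0], [368.0, 177.0]]
0.065 [[629.0, 260.0], [488.0, 332.0], [373.0, 175.0]]
```

View pics/s6.png

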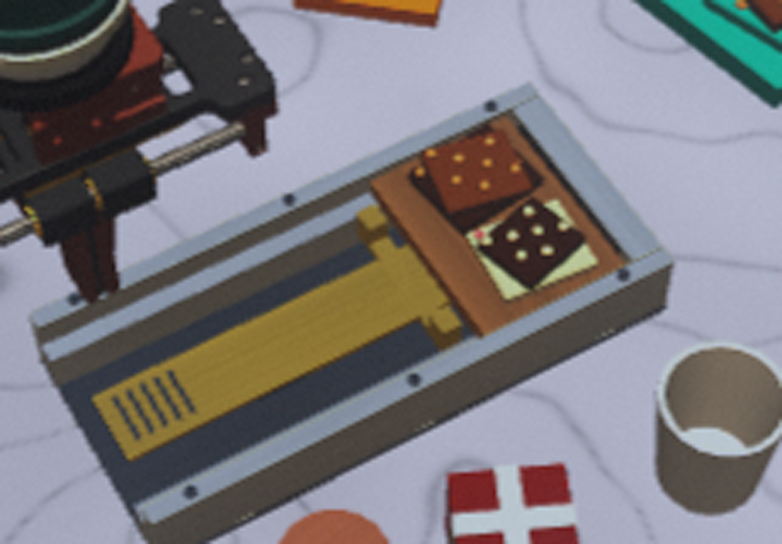

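The lugs are up again behind the board, at (372, 225) and (440, 325). The board's rear corners at (371, 183) and (483, 334) put its origin at about +62 mm, and the arm is clear. I'll hand in now.

```bash
python3 -c "
from workcell import env
print(env.hand_in())"
```

```text
the job is handed in; nothing more can be done
None
```

The job is handed in: the board sits past the lugs at about +62 mm, the lugs have sprung up behind it, the arm is clear, and I saw no bystander disturbed; no verdict was returned.

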